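# Put the ferrule away in the push-latch box

## Robot

A 6-joint arm with a two-finger parallel gripper is mounted at the origin on the work surface. World frame = base frame: x ahead of the robot, y to its left, z up, the work surface at z = 0. Lengths are in m, angles in degrees, forces in N, time in s.
With the tool pointing down it reaches from about 0.3 to 0.85 m from the base axis. Payload 5.4 kg.
Tool frame: the origin (TCP) lies midway between the tips of the shut fingers; the grasp point (between the pads) lies 19 mm behind it; z points along the fingers, y is the line along which they close (so a half turn about z gives the same grasp; the last joint's range is limited). The gripper opens to 85 mm and grips with 20 to 120 N. Pads are 22 mm wide; open, the fingers measure 114 mm over their backs; the gripper's body (76 mm by 85 mm) begins 54 mm behind the grasp point. The pads swing forward as they close: fully open they stand 13 mm farther back than shut.
Start: joints at [-79.475, 9.076, 91.501, -0, 79.423, -12.038], TCP at [0.221, -0.531, 0.231] pointing down, gripper open.
Joint ranges: [-166.64, 166.64], [-54.1, 131.32], [10.49, 154.53], [-73.88, 253.88], [9.74, 151.15], [-171.62, 171.62]. Speed limits (degrees/s): [147.25, 147.25, 180, 180, 180, 180].

## Interface

Orientations are given as a 3x3 rotation matrix whose columns are the frame's x, y, z axes.
In Python, from station import get_state, get_image, calibration, hand_in, search_frame, outline_of gives the robot as it stands.
- The arm moves only by the tool jog_arm, never from a script. Its argument "increments" is a list that holds one entry, the list of rows, each a list of 6 numbers: the shift along the world's x, y, z in mm, then the turn, a rotation vector about the world's x, y, z in degrees. A call has 1 to 20 rows; each row is the pose to reach, as a shift and turn from the pose commanded when the call began; what a row does not reach only later rows make up. A row lasts 1/12 s, in which the tool goes at most 41.7 mm and 7.16 degrees, less where a joint would pass 70% of its speed; a pose out of reach is approached as far as the arm can. A call with a gripper value outside its range is refused whole. "jaw" is the finger opening in mm, from 0 to 85.4, set as the call begins (left out, the last holds). The fingers move at their own pace and stop on an object; "grip_force" is the grip in N (left out, the last holds). Time passes only in rows, so rows that repeat a pose let the fingers close. It gives the time, the measured TCP pose, the force, the opening and the grip force at its end, in the units of the state.
- get_state(): the state, without advancing time (a new reading comes with each control period).
- get_image(name): name is "scene" or "side" or "wrist"; returns (picture, depth): 420x560x3 uint8, blue, green, red; 420x560 float32, m along the optical axis (not along the pixel's ray), 0 where there is no reading.
- calibration(name): a dict with "mtx" (3x3 intrinsics, pixels), "eye" and "attitude" of the camera in the world. Camera axes: x right, y up, looking along -z (the intrinsics and any distortion apply to the point x, -y, -z); pixel columns grow to the right and rows downward; lengths in m; the calibration is good to about 2 mm. A picture is of the moment at which its call begins: read the wrist's pose just before it. calibration takes no time and is no camera call; for the wrist camera it gives the pose at the moment of the call.
- hand_in(): hands the job in; it is judged then, once.
Trained networks look in the newest picture that a camera, given by its name, has taken for a name from the list of things; names that differ only in an ending like _2 or _b are one class to them, and where a whole thing is asked for, a point or a joint stands for the part that bears it (a point fixed in the world has none). Each returns a list of dicts, best first, with "conf" (0 to 1); they miss things now and then, are a little off and sometimes report something else, mostly with a low value. They report only what shows in the picture. A call takes as long as a camera call. They do not tell look-alikes from the thing itself.
- search_frame(camera, query): "at" ([x, y, z] in m, in world coordinates, good to about 4 mm: the middle of the surface that is visible of it).
- outline_of(camera, query): "pixels" (420x560 bool, what is visible of it).
The state is a dict: "time": time; "qpos": joint angles; "dq": joint speeds; "tau": joint torques, N m; "ee_pos": TCP position; "ee_rot": TCP orientation; "force": force on the tool from outside, world axes, zero at the start; "ft_torque": the same for the moment, N m; "opening": finger opening in m; "gripper_force": force on a finger pad.
Only numpy, scipy, OpenCV 4.12 (cv2) and the standard library are available. Lean on these libraries where they do the work, as an engineer would, in place of code of your own. Each camera call takes 0.05 s, during which the arm holds its last target. There are 200 camera calls.

## Task

Press down on the front of the shut wooden lid and let go, so that its push latch pops it open; push the loose brass ferrule along the block's top until it drops into the box; then press the lid down again until it latches shut. Only press and push with the fingers: pick nothing up, and leave the little jar and the other things on the bench where they are.

Things in the scene. Friction and masses are not known exactly. Their poses are not given: they have to be found in the camera images.
- case: Ferrule box: a pale wooden block 230 mm long (x), 170 wide (y), fixed to the bench; place and yaw vary. Origin on the bench, mid-width; x points from deck to box (away from the robot), z up. From x = -170 to -55 mm it is a flat solid deck, top z = 50 mm, with a side rail 6 mm wide and 6 mm high at each side (inner faces y = +-79 mm), none at the end nearer the robot.
- mouth (a point): Centre of the box's mouth at rim height: case x = 0, y = 0, z = 50 mm, case axes. The box is the far part of the block, from x = -55 to 60 mm; its rim is level with the deck, no step between. Inside: x = -46 to 51 mm, y = +-76 mm, floor 42 mm below the rim. The lid lies over it, 7.5 mm above the rim when latched.
- lid (a joint): Angle of the lid (rad). 0 = latched shut and level (so at the start); grows as the near edge rises. Push-push latch: pressed past -0.05 (stop at -0.062, front edge 7 mm down) and let go, the shut lid springs up by itself to 0.8 and stays there. Pressed from open past -0.05 and let go, it stays latched at 0. Pressing less may not trip it; a further press pops it open again.
- lid_hinge (a point): Fixed point, mid-width on the lid's hinge axis, which runs along the case's y at case x = 56 mm, z = 61.5 mm. Case axes. The lid's top face is 4 mm above this axis when shut.
- lid_press (a point): Point on the lid's upper face, mid-width, 90 mm from the hinge axis; moves with the lid. Lid: dark wood board 112 mm (x) by 170 mm (y), 8 mm thick; front edge 116 mm from the axis. To press it, shut or open: 2 N here, steeply more at the stop; nearer the hinge takes more in proportion. Press the open lid on its face, 50 to 60 mm from the axis. Open (0.8 rad) its front edge is 83 mm higher, 35 mm farther back.
- ferrule: Brass ferrule: a short plain tube standing on end on the deck, 30 mm outer and 24 mm inner diameter, 22 mm high, 35 to 70 g, loose. Origin: centre of its lower end; z is the tube's axis. Starts at case x = -125 to -92 mm, |y| = 15 to 50 mm; the jar stands on the other side of the deck.
- jar: Bystander: small round amber jar with steel cap, 34 mm diameter, 40 mm high, standing on the deck on the other side from the ferrule. Origin: centre of its underside.
- wax: Bystander: yellowish wax block 60 x 40 x 25 mm on the bench beside the ferrule box. Origin: centre of its underside.
- mug: Bystander: white cup, 74 mm diameter, 85 mm high, on the bench at the left. Origin: centre of its underside.
- awl: Bystander: wooden-handled screwdriver 170 mm long lying on the bench at the right. Origin: under its middle.
- tin: Bystander: flat green tin 150 x 100 x 31 mm on the bench at the right. Origin: centre of its underside.
Things that resemble listed ones, but are neither listed nor needed, are in the scene too. What is meant by the ferrule is not green or red, and is the smaller of those in its own colour.

How it is judged (in metres and radians):
On the way, in this order (a step that is already met when the one before it is completed fails the run):
1. the lid has popped open with the ferrule still on the deck (value of joint lid above 0.6 rad and z of ferrule in the frame of case above 0.045 m), for 0.2 s.
2. the ferrule lies in the box while the lid is still open (value of joint lid above 0.3 rad and x of ferrule in the frame of mouth between -0.05 and 0.055 m and z of ferrule in the frame of mouth below -0.008 m), for 0.2 s.
At the end, for the whole second after the job is handed in: The lid is latched shut (hinge within 0.025 rad of 0, still) with nothing pressing it, the ferrule lies still inside the box below its rim, and the jar stands within 20 mm of its start (value of joint lid between -0.025 and 0.025 rad and velocity of joint lid below 0.05 rad/s and x of ferrule in the frame of mouth between -0.05 and 0.055 m and y of ferrule in the frame of mouth between -0.08 and 0.08 m and z of ferrule in the frame of mouth below -0.005 m and linear speed of ferrule below 0.05 m/s and distance of jar from where it was at the start of the episode below 0.02 m); the robot touches nothing.
It fails at once if the ferrule was lifted 20 mm or more off the deck (z of ferrule in the frame of case above 0.07 m).
It fails at once if the ferrule fell off the block onto the bench (z of ferrule in the frame of case below 0.04 m and (x of ferrule in the frame of case below -0.065 m or x of ferrule in the frame of case above 0.07 m or y of ferrule in the frame of case above 0.085 m or y of ferrule in the frame of case below -0.085 m)).
It fails at once if the jar was shoved, lifted or knocked over (distance of jar from where it was at the start of the episode above 0.02 m or angle between jar's own z axis and vertical above 0.5 rad).
It fails at once if another thing on the bench was moved by more than 30 mm (distance of any of wax, mug, awl, tin from where it was at the start of the episode above 0.03 m).
It also fails if it takes over 48 s, if anything falls off the work surface, if the arm or the gripper's body presses on something with over 40 N, if the wrist force passes 120 N, or if a joint passes its speed limit or range.

## Working session

There is one attempt and no reset: what is moved stays moved. The work goes in short steps, Python scripts to look and compute and a tool call to move; the robot and the scene stay as the last step left them, time stands still between calls to the robot, and variables do not carry over. Pictures are saved under pics/ and viewed, at most 10 in all, crops included, and the job is handed in when it is done.

Besides the shell and the picture viewer there is one more tool, called after "Emit:" as name([rows], argument=value, ...), one row to a line, values as JSON. jog_arm: Moves the arm, as the interface text tells. Its arguments: {"type":"object","properties":{"increments":{"type":"array"},"jaw":{"type":"number"},"grip_force":{"type":"number"}},"required":["increments"]}

```bash
mkdir -p pics; cat > h.py <<'E'
import numpy as np, cv2
from station import *
def world(name,d,uv,cal=None):
    c=cal or calibration(name); K=np.array(c['mtx']);R=np.array(c['attitude']);e=np.array(c['eye'])
    uv=np.atleast_2d(uv); z=d[uv[:,1].astype(int),uv[:,0].astype(int)]
    p=np.stack([(uv[:,0]-K[0,2])/K[0,0]*z,-(uv[:,1]-K[1,2])/K[1,1]*z,-z],1)
    return p@R.T+e
def cloud(name,d,cal=None):
    v,u=np.nonzero(d>0); return world(name,d,np.stack([u,v],1),cal),u,v
E
python3 - <<'E'
from h import *
print(calibration('scene').keys())
ims=[]
for n in ['scene','side']:
    im,d=get_image(n); np.save(n+'.npy',d); cv2.imwrite(f'pics/{n}0.png',im)
    for q in ['ferrule','jar','lid','case','wax','mug','tin','awl']:
        print(n,q,[(np.round(r['at'],3).tolist(),round(r['conf'],2)) for r in search_frame(n,q)])
    print(calibration(n)['eye'])
E
```

```text
dict_keys(['mtx', 'eye', 'attitude'])
scene ferrule [([0.433, 0.068, 0.021], 0.73), ([0.504, 0.1, 0.019], 0.7), ([0.584, 0.127, 0.016], 0.66)]
scene jar [([0.568, -0.096, 0.092], 0.68), ([0.64, -0.028, 0.061], 0.61)]
scene lid [([0.655, -0.022, 0.06], 0.73)]
scene case [([0.644, -0.031, 0.065], 0.82)]
scene wax [([0.7, -0.154, 0.026], 0.6)]
scene mug [([0.602, 0.434, 0.055], 0.96), ([0.642, -0.029, 0.06], 0.19)]
scene tin [([0.657, -0.455, 0.027], 0.91)]
scene awl [([0.404, -0.501, 0.022], 0.47)]
[1.35491682 0.13561522 1.25865649]
side ferrule [([0.597, 0.009, 0.051], 0.69), ([0.495, 0.105, 0.02], 0.59), ([0.577, 0.128, 0.013], 0.57), ([0.531, -0.013, 0.065], 0.53), ([0.416, 0.072, 0.017], 0.53)]
side jar [([0.552, -0.088, 0.079], 0.47)]
side lid [([0.645, -0.012, 0.062], 0.71)]
side case [([0.6, 0.004, 0.05], 0.96)]
side wax [([0.692, -0.164, 0.03], 0.57)]
side mug [([0.612, 0.432, 0.057], 0.85)]
side tin [([0.636, -0.442, 0.03], 0.68)]
side awl [([0.389, -0.498, 0.018], 0.63)]
[0.27067546 0.81519944 0.82596769]
```

View pics/scene0.png

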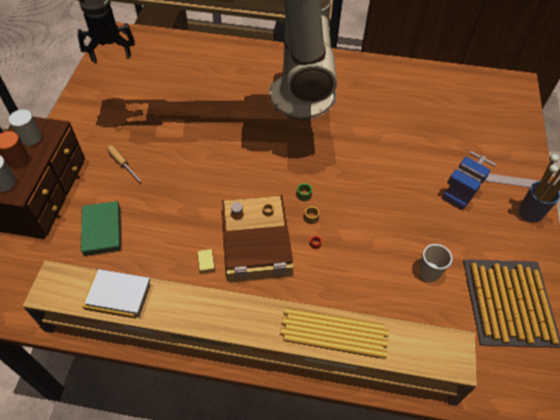

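View pics/side0.png

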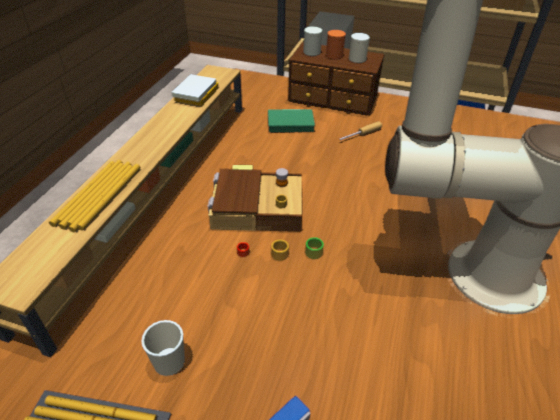

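The scene view shows the brass ring on the deck at (267,210), a larger brass ring on the bench at (312,214), a green one at (304,192), a red one at (316,242) and the jar at (237,209). The smaller brass ring, on the deck, fits the description. I'll confirm it in a crop and measure the block.

```bash
python3 - <<'E'
from h import *
im=cv2.imread('pics/side0.png'); im2=cv2.imread('pics/scene0.png')
cv2.imwrite('pics/crop0.png',np.hstack([cv2.resize(im[150:270,200:330],(400,370),interpolation=2),cv2.resize(im2[180:285,205:335],(400,370),interpolation=2)]))
for n in ['scene','side']:
    d=np.load(n+'.npy'); P,u,v=cloud(n,d)
    box=(abs(P[:,0]-.6)<.2)&(abs(P[:,1]+.02)<.2)
    for lo,hi,nm in [(.058,.075,'lid'),(.043,.0575,'deck')]:
        m=box&(P[:,2]>lo)&(P[:,2]<hi)
        msk=np.zeros(d.shape,np.uint8); msk[v[m],u[m]]=1
        k,l,s,_=cv2.connectedComponentsWithStats(msk); b=1+np.argmax(s[1:,4])
        mm=m&(l[v,u]==b); Q=P[mm]
        r=cv2.minAreaRect((Q[:,:2]*1000).astype(np.float32))
        print(n,nm,len(Q),np.median(Q[:,2]).round(4),r,np.percentile(Q[:,2],[5,95]).round(4))
    for a in [(.07,.1)]:
        m=box&(P[:,2]>a[0])&(P[:,2]<a[1])
        print(n,'hi',m.sum(),P[m].min(0).round(3),P[m].max(0).round(3),np.median(P[m],0).round(3))
E
```

```text
scene lid 2530 0.0644 ((655.861083984375, -19.884963989257812), (130.57284545898438, 169.86981201171875), 16.5322265625) [0.0603 0.0685]
scene deck 1555 0.0492 ((539.746337890625, -54.790802001953125), (106.82009887695312, 170.1589813232422), 16.87383270263672) [0.0448 0.0548]
scene hi 172 [ 0.517 -0.114  0.07 ] [0.727 0.053 0.095] [ 0.56  -0.092  0.085]
side lid 2008 0.0665 ((654.2864990234375, -19.3218994140625), (124.20821380615234, 175.52455139160156), 16.874982833862305) [0.0632 0.069 ]
side deck 1908 0.051 ((602.8162231445312, -35.490081787109375), (234.40380859375, 176.0340576171875), 17.367202758789062) [0.0466 0.0556]
side hi 198 [ 0.514 -0.113  0.07 ] [0.719 0.047 0.093] [ 0.55  -0.086  0.083]
```

View pics/crop0.png

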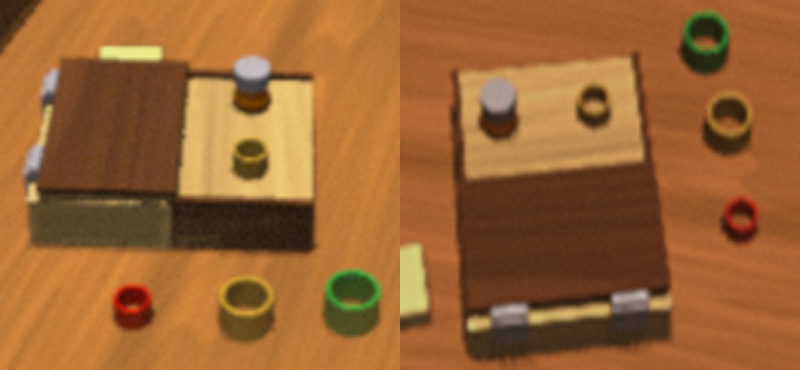

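Crop confirms it: left half, the small brass ring on the deck at (250,157), clearly smaller than the bench brass ring at (246,305). The block sits at yaw ≈17°, origin ≈(0.654,-0.02). Next I'll move closer.

```bash
python3 - <<'E'
from h import *
from scipy.spatial.transform import Rotation as R
s=get_state(); print(s['time'],np.round(s['ee_pos'],4),np.round(s['ee_rot'],3))
c=calibration('wrist'); Rt=np.array(s['ee_rot']); print('cam in tool',np.round(Rt.T@(np.array(c['eye'])-s['ee_pos']),3),np.round(Rt.T@np.array(c['attitude']),3))
y=np.radians(17); cx=np.array([np.cos(y),np.sin(y),0]);cy=np.array([-np.sin(y),np.cos(y),0])
for sg in (1,-1):
    Y=sg*cy; Z=np.array([0,0,-1.]); X=np.cross(Y,Z); T=np.stack([X,Y,Z],1)
    print(sg,np.degrees(R.from_matrix(T@Rt.T).as_rotvec()))
E
```

```text
0.9 [ 0.2206 -0.531   0.2313] [[ 0.923  0.384 -0.   ]
 [ 0.384 -0.923 -0.   ]
 [-0.     0.    -1.   ]]
cam in tool [ 0.074 -0.    -0.142] [[-0.     0.956  0.294]
 [ 1.     0.     0.   ]
 [ 0.     0.294 -0.956]]
1 [1.39308634e-03 3.06110521e-03 1.74438245e+02]
-1 [ 2.00931473e-03 -9.14424273e-04 -5.56175510e+00]
```

Emit:
jog_arm([
  [[309,474,20,0,0,-5.5],[309,474,20,0,0,-5.5],[309,474,20,0,0,-5.5],[309,474,20,0,0,-5.5],[309,474,20,0,0,-5.5],[309,474,20,0,0,-5.5],[309,474,20,0,0,-5.5],[309,474,20,0,0,-5.5],[309,474,20,0,0,-5.5],[309,474,20,0,0,-5.5],[309,474,20,0,0,-5.5],[309,474,20,0,0,-5.5],[309,474,20,0,0,-5.5],[309,474,20,0,0,-5.5],[309,474,20,0,0,-5.5],[309,474,20,0,0,-5.5],[309,474,20,0,0,-5.5],[309,474,20,0,0,-5.5]],
], jaw=20)

```text
time: 2.4
ee_pos: [0.5291, -0.058, 0.2512]
ee_rot: [[0.956, 0.292, -0.0], [0.292, -0.956, -0.0], [-0.0, 0.0, -1.0]]
force: [-0.5, 0.2, 0.6]
opening: 0.02
gripper_force: 0.0
```

```bash
python3 - <<'E'
from h import *
s=get_state(); print(s['time'],np.round(s['ee_pos'],4),np.round(s['opening'],4),np.round(s['force'],2))
c=calibration('wrist'); im,d=get_image('wrist'); np.save('wrist.npy',d); np.savez('wcal.npz',**{k:np.array(v) for k,v in c.items()}); cv2.imwrite('pics/w1.png',im)
for q in ['ferrule','jar','lid']:
    print(q,[(np.round(r['at'],4).tolist(),round(r['conf'],2)) for r in search_frame('wrist',q)])
P,u,v=cloud('wrist',d,c)
box=(abs(P[:,0]-.6)<.2)&(abs(P[:,1]+.02)<.15)
for lo,hi,nm in [(.058,.07,'lid'),(.043,.0535,'deck')]:
    m=box&(P[:,2]>lo)&(P[:,2]<hi)
    msk=np.zeros(d.shape,np.uint8); msk[v[m],u[m]]=1
    k,l,st,_=cv2.connectedComponentsWithStats(msk); b=1+np.argmax(st[1:,4]); Q=P[m&(l[v,u]==b)]
    print(nm,len(Q),np.median(Q[:,2]).round(4),cv2.minAreaRect((Q[:,:2]*1000).astype(np.float32)))
E
```

```text
2.4 [ 0.5291 -0.058   0.2512] 0.02 [-0.51  0.18  0.61]
ferrule [([0.5299, -0.0158, 0.0686], 0.93), ([0.5867, 0.1263, 0.0198], 0.72), ([0.4927, 0.1029, 0.0213], 0.68)]
jar [([0.5558, -0.0961, 0.0917], 0.68)]
lid [([0.6515, -0.022, 0.0661], 0.75)]
lid 22202 0.0649 ((642.7394409179688, -24.071914672851562), (99.11022186279297, 170.59375), 16.841859817504883)
deck 14079 0.0494 ((542.4115600585938, -54.19502258300781), (109.87024688720703, 159.79124450683594), 16.947751998901367)
```

View pics/w1.png

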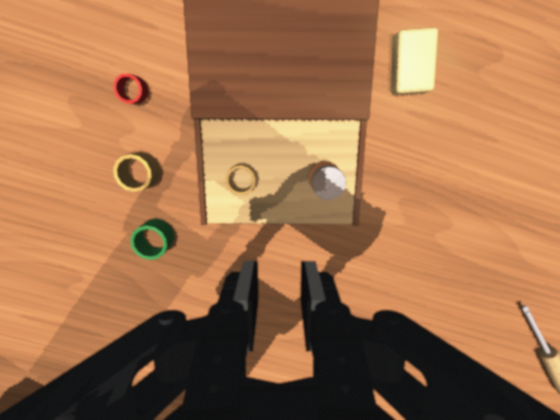

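The wrist view shows the ferrule ring at (242,179), the jar at (328,182) and the lid front edge at row 118. The deck and lid fits agree: origin (0.6526,-0.0209), yaw 16.9°. The ferrule is at about case (-116,+40) and the jar at about (-114,-44). Next, hover over the lid front with the hand tilted back.

Emit:
jog_arm([
  [[40,12,-30,2,-6,0],[70,21,-60,4,-12,0],[90,27,-100,6,-18,0],[90,27,-140,7.3,-23.9,0],[90,27,-169,7.3,-23.9,0],[90,27,-169,7.3,-23.9,0],[90,27,-169,7.3,-23.9,0]],
])

```text
time: 3.18
ee_pos: [0.618, -0.0298, 0.0805]
ee_rot: [[0.869, 0.292, 0.4], [0.264, -0.956, 0.125], [0.419, -0.003, -0.908]]
force: [0.4, 0.1, 0.9]
opening: 0.0201
gripper_force: 0.0
```

Emit:
jog_arm([
  [[0,0,-5,0,0,0],[0,0,-8,0,0,0],[0,0,-10,0,0,0],[0,0,-12,0,0,0],[0,0,-12,0,0,0]],
])

```text
time: 3.6
ee_pos: [0.6204, -0.0302, 0.0714]
ee_rot: [[0.866, 0.294, 0.406], [0.267, -0.956, 0.123], [0.424, 0.002, -0.906]]
force: [0.7, -0.2, -0.2]
opening: 0.0203
gripper_force: 0.0
```

Emit:
jog_arm([
  [[0,0,-2,0,0,0],[0,0,-4,0,0,0],[0,0,-4,0,0,0]],
])

```text
time: 3.85
ee_pos: [0.62, -0.0301, 0.0665]
ee_rot: [[0.866, 0.293, 0.405], [0.266, -0.956, 0.123], [0.423, 0.001, -0.906]]
force: [1.5, -0.3, 1.1]
opening: 0.0197
gripper_force: 0.6
```

Emit:
jog_arm([
  [[0,0,-2,0,0,0],[0,0,-3,0,0,0],[0,0,-3,0,0,0]],
])

```text
time: 4.1
ee_pos: [0.6197, -0.0301, 0.0632]
ee_rot: [[0.866, 0.293, 0.404], [0.266, -0.956, 0.123], [0.423, 0.001, -0.906]]
force: [2.2, -0.6, 0.6]
opening: 0.02
gripper_force: 0.7
```

Emit:
jog_arm([
  [[0,0,-2,0,0,0],[0,0,-2,0,0,0],[0,0,-2,0,0,0]],
])

```text
time: 4.35
ee_pos: [0.6201, -0.0301, 0.0624]
ee_rot: [[0.866, 0.294, 0.405], [0.267, -0.956, 0.124], [0.423, 0.001, -0.906]]
force: [-6.8, -0.8, 11.6]
opening: 0.0199
gripper_force: 5.5
```

Emit:
jog_arm([
  [[0,0,-2,0,0,0],[0,0,-2,0,0,0],[0,0,-2,0,0,0]],
])

```text
time: 4.6
ee_pos: [0.6203, -0.0301, 0.062]
ee_rot: [[0.865, 0.295, 0.405], [0.268, -0.956, 0.124], [0.424, 0.001, -0.906]]
force: [-16.5, -1.0, 25.3]
opening: 0.0201
gripper_force: 13.1
```

Stop reached; release, up and back.

Emit:
jog_arm([
  [[-15,-4.5,30,0,0,0],[-40,-12,60,0,0,0],[-70,-21,85,0,0,0],[-100,-30,110,0,0,0],[-115,-35,130,0,0,0],[-115,-35,130,0,0,0],[-115,-35,130,0,0,0]],
])

```text
time: 5.18
ee_pos: [0.5048, -0.0656, 0.1902]
ee_rot: [[0.866, 0.292, 0.406], [0.266, -0.956, 0.122], [0.424, 0.003, -0.906]]
force: [0.8, -1.2, 0.2]
opening: 0.0197
gripper_force: 0.0
```

```bash
python3 - <<'E'
from h import *
s=get_state(); print(s['time'],np.round(s['ee_pos'],4),np.round(s['force'],2))
c=calibration('wrist');im,d=get_image('wrist'); cv2.imwrite('pics/w2.png',im)
o=np.array([.6526,-.0209,0]);y=np.radians(16.9);C=np.array([[np.cos(y),-np.sin(y),0],[np.sin(y),np.cos(y),0],[0,0,1]])
for n in ['wrist','side']:
  if n=='side': im2,d2=get_image('side')
  for q in ['ferrule','jar','lid']:
    print(n,q,[(np.round((np.array(r['at'])-o)@C,4).tolist(),round(r['conf'],2)) for r in search_frame(n,q)])
P,u,v=cloud('wrist',d,c); P=(P-o)@C
m=(P[:,2]>.068)&(P[:,2]<.078)&(abs(P[:,0]+.115)<.03)&(abs(P[:,1]-.04)<.03)
print('ring',m.sum(),P[m].min(0).round(4),P[m].max(0).round(4))
cv2.imwrite('pics/both.png',np.hstack([cv2.resize(im,(400,300)),cv2.resize(im2[130:290,180:393],(400,300))]))
E
```

```text
5.1833 [ 0.5048 -0.0656  0.1902] [ 0.81 -1.16  0.23]
wrist ferrule [([-0.1931, 0.1566, 0.0222], 0.93), ([-0.1167, 0.1673, 0.0239], 0.84), ([-0.0205, 0.1584, 0.0189], 0.84), ([-0.116, 0.039, 0.072], 0.66)]
wrist jar [([-0.1165, -0.045, 0.093], 0.65)]
wrist lid [([-0.0038, -0.0039, 0.124], 0.75)]
side ferrule [([-0.1976, 0.1601, 0.0191], 0.69), ([-0.1155, 0.1662, 0.0227], 0.62), ([-0.0322, 0.1625, 0.0113], 0.58)]
side jar [([-0.1127, -0.0343, 0.082], 0.55), ([0.0105, 0.0144, 0.1169], 0.33)]
side lid [([0.0145, 0.0129, 0.1129], 0.75), ([-0.0346, 0.0279, 0.0499], 0.73)]
ring 368 [-0.1321  0.0244  0.068 ] [-0.103   0.0535  0.0731]
```

View pics/both.png

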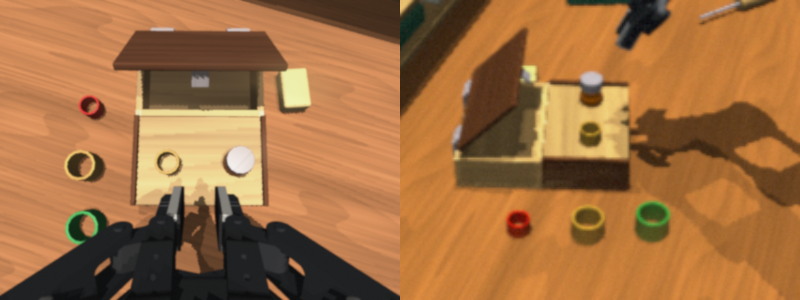

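The wrist view on the left shows the lid standing open, the empty box behind the deck, the ferrule at (168,163) and the jar undisturbed at (240,160). The ring's centre is at case (-117.5, 39). I'll move in behind it.

Emit:
jog_arm([
  [[-21,34,0,0,0,0],[-21,34,-40,0,0,0],[-21,34,-80,0,0,0],[-21,34,-115,0,0,0],[-21,34,-128,0,0,0],[-21,34,-134,0,0,0],[-21,34,-134,0,0,0],[-21,34,-134,0,0,0]],
])

```text
time: 6.25
ee_pos: [0.4844, -0.0313, 0.0561]
ee_rot: [[0.866, 0.293, 0.405], [0.266, -0.956, 0.123], [0.423, 0.001, -0.906]]
force: [0.2, -0.3, -0.4]
opening: 0.0197
gripper_force: 0.0
```

Emit:
jog_arm([
  [[6,2,0,0,0,0],[12,3.7,0,0,0,0],[18,5.5,0,0,0,0],[24,7.3,0,0,0,0],[30,9.1,0,0,0,0],[36,11,0,0,0,0],[42,12.8,0,0,0,0],[48,14.6,0,0,0,0],[54,16.4,0,0,0,0],[60,18.2,0,0,0,0],[66,20.1,0,0,0,0],[72,21.9,0,0,0,0],[78,23.7,0,0,0,0],[78,23.7,0,0,0,0]],
])

```text
time: 7.42
ee_pos: [0.5627, -0.0071, 0.0556]
ee_rot: [[0.866, 0.294, 0.405], [0.266, -0.956, 0.123], [0.423, 0.001, -0.906]]
force: [0.4, 0.6, -0.1]
opening: 0.0198
gripper_force: 0.0
```

```bash
cat > look.py <<'E'
from h import *
import sys
s=get_state(); o=np.array([.6526,-.0209,0]);y=np.radians(16.9);C=np.array([[np.cos(y),-np.sin(y),0],[np.sin(y),np.cos(y),0],[0,0,1]])
print(s['time'],'tcp case',((np.array(s['ee_pos'])-o)@C).round(4),np.round(s['force'],2))
im={}
for n in ['wrist','side','scene']:
  im[n],d=get_image(n)
  for q in ['ferrule','jar','lid']:
    print(n,q,[(np.round((np.array(r['at'])-o)@C,4).tolist(),round(r['conf'],2)) for r in search_frame(n,q)])
cv2.imwrite('pics/'+sys.argv[1],np.hstack([cv2.resize(im['wrist'],(400,300)),cv2.resize(im['side'][130:290,180:393],(400,300))]))
E
python3 look.py p3.png
```

```text
7.4167 tcp case [-0.082   0.0393  0.0556] [ 0.39  0.62 -0.07]
wrist ferrule [([-0.0232, 0.1608, 0.021], 0.85), ([-0.0605, 0.0366, 0.0724], 0.81), ([-0.1146, 0.1682, 0.0214], 0.59), ([-0.0048, -0.123, 0.0177], 0.25)]
wrist jar [([-0.1069, -0.047, 0.0897], 0.83)]
wrist lid [([-0.0181, 0.0154, 0.1462], 0.84)]
side ferrule [([-0.1149, 0.1672, 0.0225], 0.8), ([-0.0318, 0.1635, 0.0121], 0.54), ([-0.1996, 0.1634, 0.0182], 0.52)]
side jar []
side lid [([0.0126, 0.0118, 0.1095], 0.84)]
scene ferrule [([-0.1858, 0.1531, 0.0218], 0.74), ([-0.0235, 0.1624, 0.0157], 0.62)]
scene jar [([0.0193, -0.0092, 0.0805], 0.62), ([-0.1053, -0.0452, 0.0896], 0.49), ([-0.125, -0.4181, 0.0266], 0.35)]
scene lid [([0.0176, -0.0032, 0.1061], 0.77)]
```

View pics/p3.png

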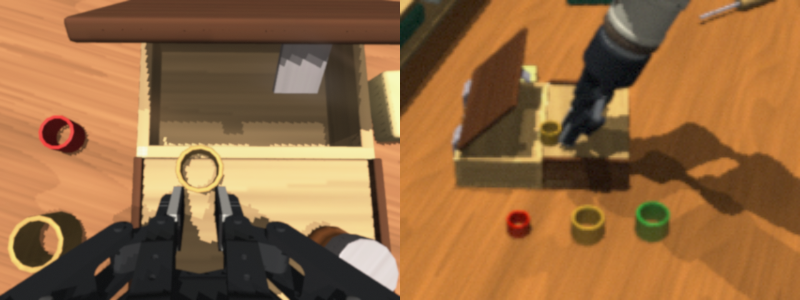

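The wrist view shows the ferrule cradled at (200,168) on the edge of the box, case x ≈ -60. I'll keep pushing.

Emit:
jog_arm([
  [[5,1.5,0,0,0,0],[10,3,0,0,0,0],[15,4.6,0,0,0,0],[20,6.1,0,0,0,0],[25,7.6,0,0,0,0],[30,9.1,0,0,0,0],[34,10.3,0,0,0,0],[34,10.3,0,0,0,0],[34,10.3,0,0,0,0]],
])

```text
time: 8.77
ee_pos: [0.5957, 0.0032, 0.0552]
ee_rot: [[0.866, 0.294, 0.404], [0.266, -0.956, 0.124], [0.422, 0.0, -0.906]]
force: [0.4, -0.0, -0.3]
opening: 0.0202
gripper_force: 0.0
```

```bash
python3 look.py p4.png
```

```text
8.7667 tcp case [-0.0474  0.0396  0.0552] [ 0.4  -0.03 -0.3 ]
wrist ferrule [([-0.0363, 0.0363, 0.0342], 0.97), ([-0.0227, 0.1584, 0.0178], 0.9), ([-0.1, 0.1718, 0.029], 0.86)]
wrist jar []
wrist lid [([-0.0034, 0.016, 0.1342], 0.63)]
side ferrule [([-0.1187, 0.1611, 0.0229], 0.64), ([-0.1976, 0.16, 0.0182], 0.57), ([-0.0305, 0.1609, 0.0098], 0.55)]
side jar [([-0.1238, -0.0281, 0.0624], 0.49)]
side lid [([0.0123, 0.014, 0.1075], 0.88), ([-0.0199, 0.0309, 0.0504], 0.63)]
scene ferrule [([-0.1092, 0.1608, 0.0188], 0.62), ([-0.188, 0.1522, 0.0228], 0.59)]
scene jar [([-0.1043, -0.0467, 0.0892], 0.54)]
scene lid [([0.0197, -0.0015, 0.106], 0.72)]
```

View pics/p4.png

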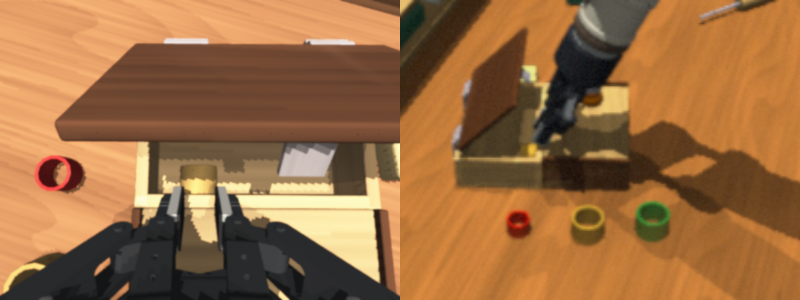

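The wrist view shows the ferrule down inside the box at (198,180), its top at z ≈ 34 mm. I'll retreat and check how it lies.

Emit:
jog_arm([
  [[-15,-4.5,2,0,0,0],[-38,-11.5,25,0,0,0],[-60,-18,60,0,0,0],[-75,-23,95,0,0,0],[-85,-35,130,0,0,0],[-85,-45,140,0,0,0],[-85,-45,140,0,0,0],[-85,-45,140,0,0,0]],
])

```text
time: 10.03
ee_pos: [0.5108, -0.0423, 0.1956]
ee_rot: [[0.866, 0.292, 0.405], [0.265, -0.956, 0.123], [0.423, 0.001, -0.906]]
force: [-0.1, -0.2, -1.1]
opening: 0.0199
gripper_force: 0.0
```

```bash
python3 look.py p5.png
```

```text
10.0333 tcp case [-0.142   0.0207  0.1956] [-0.06 -0.22 -1.12]
wrist ferrule [([-0.1862, 0.1654, 0.0254], 0.94), ([-0.1141, 0.1662, 0.0219], 0.76), ([-0.0329, 0.0379, 0.0362], 0.75), ([-0.0235, 0.1571, 0.017], 0.6)]
wrist jar [([-0.1176, -0.0438, 0.0913], 0.74)]
wrist lid [([-0.0042, -0.0024, 0.1322], 0.7)]
side ferrule [([-0.1997, 0.1578, 0.019], 0.85), ([-0.1197, 0.1637, 0.0203], 0.63), ([-0.0299, 0.1649, 0.0112], 0.56), ([-0.0363, 0.0278, 0.0515], 0.56), ([-0.0342, 0.0467, 0.0347], 0.5)]
side jar [([0.0062, 0.0136, 0.1133], 0.6)]
side lid [([0.0122, 0.0128, 0.114], 0.68)]
scene ferrule [([-0.1828, 0.1519, 0.0237], 0.69), ([-0.1062, 0.1604, 0.0182], 0.6), ([-0.0251, 0.161, 0.0148], 0.47)]
scene jar [([-0.1033, -0.0483, 0.0921], 0.62)]
scene lid [([0.0163, -0.0031, 0.1046], 0.66)]
```

View pics/p5.png

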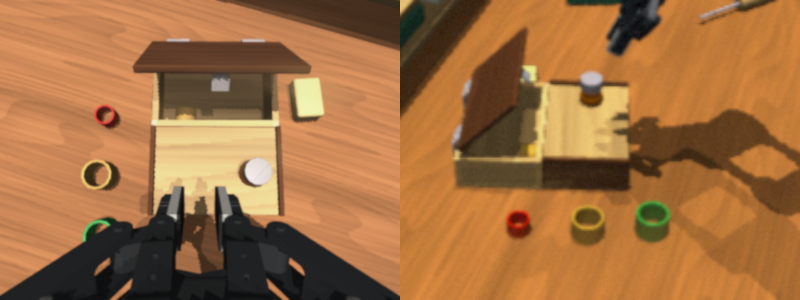

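The ferrule lies flat in the box at (186,117) by the front wall, top ≈37 mm, below the rim. The jar is unmoved. Next, over the open lid with the tool upright again.

Emit:
jog_arm([
  [[0,0,30,0,0,0],[30,5,40,-2,6,0],[65,12,40,-4,12,0],[100,18,40,-6,18,0],[135,25,40,-7.3,23.9,0],[165,30,40,-7.3,23.9,0],[180,33,40,-7.3,23.9,0],[180,33,10,-7.3,23.9,0],[180,33,-25,-7.3,23.9,0],[180,33,-60,-7.3,23.9,0],[180,33,-70,-7.3,23.9,0],[180,33,-70,-7.3,23.9,0],[180,33,-70,-7.3,23.9,0]],
])

```text
time: 11.72
ee_pos: [0.691, -0.0091, 0.1262]
ee_rot: [[0.956, 0.293, 0.001], [0.293, -0.956, -0.0], [0.001, 0.0, -1.0]]
force: [0.5, 0.0, 1.3]
opening: 0.0199
gripper_force: 0.0
```

Emit:
jog_arm([
  [[-5,-1.5,-11,0,0,0],[-10,-3,-21,0,0,0],[-14,-4.3,-26,0,0,0],[-18,-5.5,-30,0,0,0],[-21,-6.4,-35,0,0,0],[-24,-7.3,-40,0,0,0],[-26,-7.9,-45,0,0,0],[-28,-8.5,-51,0,0,0],[-29,-8.8,-56,0,0,0],[-30,-9,-60,0,0,0],[-30,-9,-60,0,0,0]],
])

```text
time: 12.63
ee_pos: [0.6601, -0.0179, 0.0643]
ee_rot: [[0.956, 0.293, -0.001], [0.293, -0.956, 0.0], [-0.001, -0.001, -1.0]]
force: [2.1, -0.6, 3.2]
opening: 0.0204
gripper_force: 1.3
```

Emit:
jog_arm([
  [[0,0,-2,0,0,0],[0,0,-4,0,0,0],[0,0,-4,0,0,0]],
])

```text
time: 12.88
ee_pos: [0.6602, -0.018, 0.0628]
ee_rot: [[0.956, 0.294, -0.002], [0.294, -0.956, -0.0], [-0.002, -0.0, -1.0]]
force: [-5.3, -2.1, 13.3]
opening: 0.0198
gripper_force: 6.5
```

Emit:
jog_arm([
  [[0,0,-2,0,0,0],[0,0,-3,0,0,0],[0,0,-3,0,0,0]],
])

```text
time: 13.13
ee_pos: [0.6603, -0.018, 0.0625]
ee_rot: [[0.956, 0.294, -0.002], [0.294, -0.956, -0.001], [-0.002, -0.0, -1.0]]
force: [-12.3, 1.1, 27.3]
opening: 0.0204
gripper_force: 14.0
```

Emit:
jog_arm([
  [[0,0,5,0,0,0],[0,0,15,0,0,0],[0,0,50,0,0,0],[0,0,90,0,0,0],[-30,-9,130,0,0,0],[-70,-20,160,0,0,0],[-110,-32,180,0,0,0],[-140,-42,190,0,0,0],[-140,-42,190,0,0,0],[-140,-42,190,0,0,0],[-140,-42,190,0,0,0]],
])

```text
time: 14.05
ee_pos: [0.5203, -0.0599, 0.2482]
ee_rot: [[0.956, 0.293, -0.0], [0.293, -0.956, 0.0], [0.0, -0.0, -1.0]]
force: [1.0, 0.6, 0.2]
opening: 0.0201
gripper_force: 0.0
```

```bash
python3 look.py p6.png; python3 - <<'E'
from h import *
o=np.array([.6526,-.0209,0]);y=np.radians(16.9);C=np.array([[np.cos(y),-np.sin(y),0],[np.sin(y),np.cos(y),0],[0,0,1]])
c=calibration('wrist'); im,d=get_image('wrist'); P,_,_=cloud('wrist',d,c); P=(P-o)@C
for a in range(-60,50,15):
    m=(abs(P[:,0]*1000-a)<6)&(abs(P[:,1])<.07)&(P[:,2]>.02); print(a,m.sum(),np.median(P[m,2]).round(4))
E
```

```text
14.05 tcp case [-0.138   0.0012  0.2482] [0.95 0.62 0.22]
wrist ferrule [([-0.1967, 0.1544, 0.0217], 0.88), ([-0.0222, 0.1592, 0.0186], 0.8), ([-0.1148, 0.1664, 0.0225], 0.67), ([-0.367, -0.3655, 0.0226], 0.54)]
wrist jar [([-0.115, -0.0452, 0.0917], 0.96)]
wrist lid [([-0.0129, -0.0005, 0.0665], 0.72)]
side ferrule [([-0.1971, 0.1589, 0.018], 0.78), ([-0.1179, 0.1645, 0.0219], 0.66), ([-0.031, 0.1644, 0.0121], 0.62), ([-0.1177, -0.0351, 0.0775], 0.49)]
side jar [([-0.0439, 0.0399, 0.0485], 0.73), ([-0.1159, -0.0343, 0.0794], 0.51)]
side lid [([-0.001, 0.0118, 0.0597], 0.78)]
scene ferrule [([-0.1077, 0.1613, 0.0176], 0.68), ([-0.188, 0.1509, 0.0247], 0.65), ([-0.0217, 0.1614, 0.0139], 0.4)]
scene jar [([-0.1038, -0.0441, 0.0912], 0.51)]
scene lid [([0.0016, -0.0007, 0.0599], 0.62)]
-60 1981 0.0619
-45 2120 0.064
-30 2196 0.0641
-15 2275 0.0643
0 2392 0.0644
15 2510 0.0645
30 1211 0.0645
45 0 nan
  return _methods._mean(a, axis=axis, dtype=dtype,
  ret = ret.dtype.type(ret / rcount)
```

View pics/p6.png

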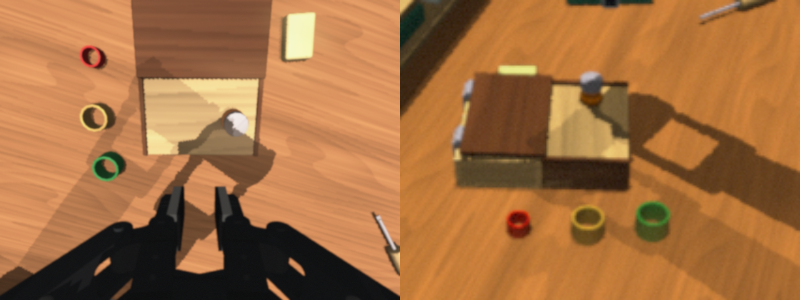

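The lid is level and latched (64–64.5 mm along its length, as at the start), the jar is in place and the arm is clear. Handing in.

```bash
python3 -c "
from station import *
print(hand_in())"
```

```text
the job is handed in; nothing more can be done
None
```

I popped the lid open, pushed the small brass ferrule into the box, latched the lid shut again and handed the job in; the last images showed the lid level and the jar where it started, but no verdict came back.

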